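Click the stirring paddle onto the mixer's square drive

ROBOT

A 7-joint arm with a two-finger parallel gripper is mounted at the origin on a cart in front of the work surface, level with it; the furniture and walls round the work are solid. World frame = base frame: x ahead of the robot, y to its left, z up, the work surface at z = 0. Lengths are in m, angles in rad, forces in N, time in s.
With the tool pointing down it reaches from about 0.4 to 0.85 m from the base axis. Payload 4.5 kg.
Tool frame: the origin (TCP) lies between the finger pads; the fingertips stand 11 mm ahead of it and the grasp point (between the pads) lies 8 mm behind it; z points along the fingers, y is the line along which they close (so a half turn about z gives the same grasp; the last joint's range is limited). The gripper opens to 88 mm and grips with 3 to 60 N. Pads are 18 mm wide; open, the fingers measure 123 mm over their backs; the gripper's body (75 mm by 187 mm) begins 45 mm behind the grasp point.
Start: joints at [0.034, 0.689, -0.195, 1.565, 0.157, 0.902, -0.215], TCP at [0.625, 0, 0.25] pointing down, gripper open.
Joint ranges: [-3.01, 3.01], [-0.46, 2.08], [-1.47, 1.51], [0.13, 2.56], [-1, 4.14], [0.04, 2.09], [-2.66, 2.66]. Speed limits (rad/s): [2.57, 2.57, 3.14, 3.14, 3.14, 3.14, 3.14].

INTERFACE

Orientations are given as a unit quaternion [w, x, y, z].
In Python, from cell import robot gives the robot as it stands.
- The arm moves only by the shell command python3 -m pendant 'ROWS' [OPENING] [FORCE]. ROWS is JSON, a list that holds one entry, the list of rows, each a list of 6 numbers: the shift along the tool's x, y, z in m, then the turn, a rotation vector about the tool's x, y, z in degrees. A call has 1 to 12 rows; each row is the pose to reach, as a shift and turn from the pose commanded when the call began, along the tool's axes at that moment; what a row does not reach only later rows make up. A row lasts 1/12 s, in which the tool goes at most 41.7 mm and 7.16 degrees, less where a joint would pass 70% of its speed; a pose out of reach is approached as far as the arm can. A call with a gripper value outside its range is refused whole. OPENING is the opening, from 0 (shut) to 1 (fully open), set as the call begins (- or left out, the last holds). The fingers move at their own pace and stop on an object; FORCE is the grip in N (left out, the last holds). Time passes only in rows, so rows that repeat a pose let the fingers close. It gives the time, the measured TCP pose, the force, the opening and the grip force at its end, in the units of the state.
- robot.state(): the state, without advancing time (a new reading comes with each control period).
- robot.grab_frame(name): name is "scene" or "side" or "wrist"; returns (picture, depth): 420x560x3 uint8, red, green, blue; 420x560 float32, m along the optical axis (not along the pixel's ray), 0 where there is no reading.
- robot.camera_info(name): a dict with "intrinsics" (3x3 intrinsics, pixels), "k1" (the pictures are not rectified: a ray, as slopes to the right and down, at radius r is drawn at 1 + k1 r^2 times it, then the intrinsics apply), "R" (3x3) and "t" (3): a world point X has camera coordinates R X + t; the wrist camera has in their place "mount" (4x4, takes a point from camera to tool coordinates, whose origin is the TCP and whose axes are the flange's). Camera axes: x right, y down, z forward; pixel columns grow to the right and rows downward; lengths in m; the calibration is good to about 2 mm. A picture is of the moment at which its call begins: read the wrist's pose just before it. camera_info takes no time and is no camera call.
- robot.finish_job(): hands the job in; it is judged then, once.
The state is a dict: "clock": time; "joint_pos": joint angles; "qd": joint speeds; "effort": joint torques, N m; "tcp_pos": TCP position; "tool_rot": TCP orientation; "wrist_force": force on the tool from outside, world axes, zero at the start; "moment": the same for the moment, N m; "opening": finger opening in m; "grasp_force": force on a finger pad.
Only numpy, scipy, OpenCV 4.12 (cv2) and the standard library are available. Lean on these libraries where they do the work, as an engineer would, in place of code of your own. Each camera call takes 0.05 s, during which the arm holds its last target. There are 200 camera calls.

TASK

Fit the orange stirring paddle onto the square drive of the white mixer base: pick it up by its black wing grip, set it upright over the drive, turn it until the square drive enters, and push it straight down, gently and without ramming it, until the spring ball clicks and the hub sits fully home on the black collar. Then let go, and leave the lemon, bowl, spice jar and mug where they are.

Things in the scene. Friction and masses are not known exactly. Their poses are not given: they have to be found in the camera images.
- paddle: loose stirring paddle, 0.2 kg, standing upright, mouth down. Origin: centre of the underside of its hub, z up. Round orange hub 52 mm across, 42 mm high; on it a black wing grip (see point wing). Two orange blades along +x and -x, reaching 62 mm from the axis, 8 to 28 mm high. In the underside a square hole: see point mouth
- wing (a point): centre of the paddle's black wing grip, 58 mm above the paddle's origin: 40 mm long along the paddle's x, 22 mm thick along its y, from 40 to 76 mm height. Pinch it across y
- mouth (a point): centre of the mouth of the steel square hole, at the paddle's origin: 21.2 mm wide, sides along the paddle's x and y, 33 mm deep, 2 mm chamfer. Each of its four walls has a dimple for the ball, so any quarter turn fits equally
- base: fixed round white mixer base, 140 mm across the foot, 100 mm across the top, 58 mm high, steel dial at its front (-x). Origin: centre of the underside, z up. On top a black collar 60 mm across and 6 mm high; from its middle stands the steel square drive, whose angle about the vertical differs each time and is NOT shown by the base's yaw
- seat (a point): centre of the collar's top face, on the drive's vertical axis, 64 mm above the sideboard: the paddle's origin comes here when fully home
- tip (a point): centre of the drive's tip, 30.5 mm above the collar (its yaw is the base's, not the drive's). Drive 20 mm square, tapering over its last 2 mm to 16 mm. A gearbox (0.15 N m) holds its angle. The paddle slides on only when the squares agree within about 0.1 rad (with 10 to 15 N if a little off-centre); otherwise it rests on the tip, a few mm lower the nearer the squares agree
- ball (a joint): travel in m of the brass spring ball (12 mm, 4 mm proud of one face of the drive, 13 mm above the collar): 0 = out, about 0.0035 = pushed in by the socket. It resists from 17 mm above the collar with about 5 to 10 N, and clicks out into the dimple in the last 5 mm. Over 60 N between paddle and base is ramming
- lemon: loose lemon, 78x55x56 mm, lying on the sideboard; origin at the centre of its underside; leave alone
- bowl: loose small white bowl, 100 mm across, 44 mm high; origin at the centre of its underside; leave alone
- spice_jar: loose spice jar with steel lid, 50 mm across, 62 mm high; origin at the centre of its underside; leave alone
- mug: loose white mug with dark dots, 82x114x91 mm; origin at the centre of its underside; leave alone
Not all that is in view belongs to the job. There is more than one size of the paddle; the one meant has the size given above.

How it is judged:
On the way, in this order (a step that is already met when the one before it is completed fails the run):
1. the paddle is carried upright to above the drive (horizontal distance between paddle and seat below 0.012 m and height (world z) of paddle above 0.085 m and angle between paddle's own z axis and vertical below 0.2 rad), for 0.1 s.
2. the socket is on the drive and presses the spring ball in (value of joint ball above 0.0018 m and horizontal distance between paddle and seat below 0.004 m and z of paddle in the frame of seat below 0.02 m).
At the end, for the whole second after the job is handed in: the paddle sits upright (within 4 degrees) on the drive, its hub within 2 mm of the collar and within 3 mm of the drive's axis, the spring ball out in its dimple (travel under 1.5 mm), at rest and let go (z of paddle in the frame of seat below 0.002 m and horizontal distance between paddle and seat below 0.003 m and angle between paddle's own z axis and vertical below 0.07 rad and value of joint ball below 0.0015 m and linear speed of paddle below 0.01 m/s); the robot touches nothing.
It fails at once if the paddle is rammed against the mixer base with more than 60 N (contact force between paddle and base above 60 N).
It fails at once if the lemon is moved more than 3 cm (distance of lemon from where it was at the start of the episode above 0.03 m).
It fails at once if the bowl is moved more than 3 cm (distance of bowl from where it was at the start of the episode above 0.03 m).
It fails at once if the spice jar is moved more than 3 cm (distance of spice_jar from where it was at the start of the episode above 0.03 m).
It fails at once if the mug is moved more than 3 cm (distance of mug from where it was at the start of the episode above 0.03 m).
It also fails if it takes over 58 s, if anything falls off the work surface, if the arm or the gripper's body presses on something with over 40 N, if the wrist force passes 120 N, or if a joint passes its speed limit or range.

## Working session

There is one attempt and no reset: what is moved stays moved. The work goes in short steps, Python scripts to look and compute and a shell command to move; the robot and the scene stay as the last step left them, time stands still between calls to the robot, and variables do not carry over. Pictures are saved under pics/ and viewed, at most 10 in all, crops included, and the job is handed in when it is done.

```bash
mkdir -p pics
cat > h.py <<'E'
import numpy as np, cv2
from cell import robot
from scipy.spatial.transform import Rotation as Ro
def rot(q): return Ro.from_quat([q[1],q[2],q[3],q[0]]).as_matrix()
def grab(n):
    s=robot.state(); im,d=robot.grab_frame(n); c=robot.camera_info(n)
    K=np.array(c['intrinsics'])
    if n=='wrist':
        M=np.array(c['mount']); R=rot(s['tool_rot'])
        Rc=R@M[:3,:3]; o=R@M[:3,3]+np.array(s['tcp_pos'])
    else:
        Rc=np.array(c['R']).T; o=-Rc@np.array(c['t'])
    return dict(im=im,d=d,K=K,k1=c['k1'],Rc=Rc,o=o)
def rays(v,px):
    px=np.asarray(px,float).reshape(-1,2)
    p=cv2.undistortPoints(px.reshape(-1,1,2),v['K'],np.array([v['k1'],0,0,0.])).reshape(-1,2)
    return np.c_[p,np.ones(len(p))]@v['Rc'].T
def plane(v,px,z):
    r=rays(v,px); return v['o']+r*((z-v['o'][2])/r[:,2])[:,None]
def cloud(v):
    h,w=v['d'].shape; u,y=np.meshgrid(np.arange(w),np.arange(h))
    r=rays(v,np.c_[u.ravel(),y.ravel()]); P=v['o']+r*v['d'].reshape(-1,1)
    P[v['d'].ravel()<=0]=np.nan
    return P.reshape(h,w,3)
def save(v,n): cv2.imwrite('pics/'+n,v['im'][:,:,::-1])
E
python3 - <<'E'
from h import *
import pickle
print(robot.state())
for n in('scene','side','wrist'):
    v=grab(n); save(v,n+'0.png'); pickle.dump(v,open(n+'0.pkl','wb')); print(n,v['o'],v['Rc'][:,2],v['k1'])
a=[cv2.imread(f'pics/{n}0.png') for n in('scene','side')]
E
```

```text
{'clock': 0.0, 'joint_pos': array([ 0.03380555,  0.68999101, -0.19450413,  1.56633291,  0.1572836 ,
        0.90249304, -0.21513114]), 'qd': array([ 1.04492237e-03, -2.96225710e-05, -3.55047720e-04, -1.31677288e-03,
       -1.29655643e-04,  7.07235583e-04,  9.55821169e-04]), 'effort': array([ 3.38560185e-04, -5.27571630e+01, -1.26686912e+00, -1.53434461e+01,
       -5.26333472e-02,  6.56995355e-03,  1.65937727e-04]), 'tcp_pos': array([ 6.24391735e-01, -5.26842333e-05,  2.48908337e-01]), 'tool_rot': array([-6.03157224e-04,  7.07096384e-01,  7.07116583e-01, -6.91499064e-04]), 'wrist_force': array([ 0.87173474,  0.38052676, -0.33180761]), 'moment': array([-0.0011989 , -0.04571229,  0.04962398]), 'grasp_force': 0.0, 'opening': 0.08796173195008503}
scene [-0.29895492 -0.62461767  0.73868798] [ 0.68229026  0.50350086 -0.5300631 ] 0.04793036234160666
side [ 0.53387456 -0.81050535  0.80924058] [-0.02646495  0.74334141 -0.66838848] -0.043989744587322556
wrist [0.62485748 0.06738143 0.3828035 ] [-0.00282047 -0.26386657 -0.96455507] -0.05198773000544658
```

View pics/scene0.png

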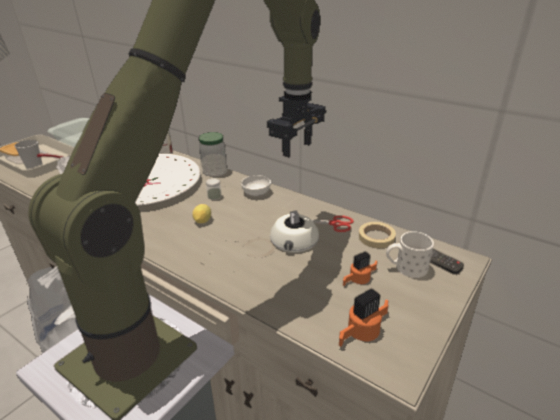

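View pics/side0.png

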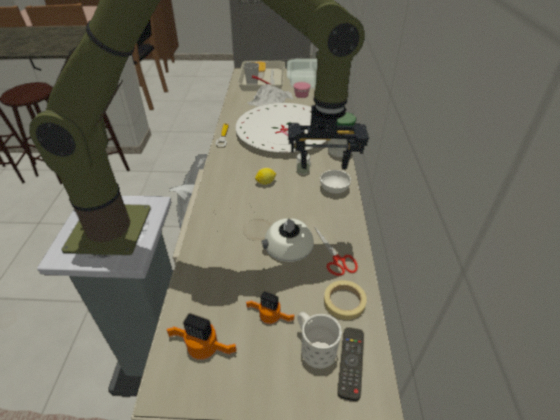

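The scene picture shows orange paddles at (362,268) and (366,318), and the base at (295,232). In the side picture the paddles are at (270,308) and (200,338), and the base is at (290,238). Next I'll measure sizes from the depth clouds.

Run:
```python
from h import *
import pickle
for n in('scene','side'):
    v=pickle.load(open(n+'0.pkl','rb')); P=cloud(v)
    hsv=cv2.cvtColor(v['im'],cv2.COLOR_RGB2HSV)
    m=((hsv[...,0]<14)&(hsv[...,0]>4)&(hsv[...,1]>190)&(hsv[...,2]>90)).astype(np.uint8)
    k,l,st,c=cv2.connectedComponentsWithStats(m)
    for i in range(1,k):
        if st[i,4]<100: continue
        Q=P[l==i]; Q=Q[np.isfinite(Q[:,0])]
        Q=Q[(Q[:,2]>-.01)&(Q[:,2]<.1)]
        if len(Q)<30: continue
        b=Q[(Q[:,2]>.008)]
        xy=b[:,:2]; mu=np.median(xy,0); w,V=np.linalg.eigh(np.cov((xy-mu).T)); ax=V[:,1]; t=(xy-mu)@ax
        lo,hi=np.percentile(t,[1,99]); 
        # black pixels near it
        dist=np.linalg.norm(P[...,:2]-mu,axis=2); g=(v['im'].max(2)<60)&(dist<.05)&(P[...,2]>.02)&(P[...,2]<.12)
        G=P[g]
        print(n,c[i].round(),'ctr',(mu+ax*(lo+hi)/2).round(4),'len',round(hi-lo,4),'yaw',np.degrees(np.arctan2(ax[1],ax[0])).round(1),'orange ztop',np.percentile(Q[:,2],98).round(4))
        if len(G):
            T=G[G[:,2]>np.percentile(G[:,2],97)-.006][:,:2]
            r=cv2.minAreaRect(T.astype(np.float32)*1000)
            print('   wing ztop',np.percentile(G[:,2],97).round(4),'rect',np.round(r[0],1),np.round(r[1],1),r[2], len(T))
    # base: points z .055-.1 near
    S=(P[...,2]>.05)&(P[...,2]<.12)&(abs(P[...,1])<.15)&(P[...,0]>.4)&(P[...,0]<.8)
    S=S&(P[...,2]<.062)&(v['im'].min(2)>100); Q=P[S]
    print('base top white',len(Q),Q.mean(0) if len(Q) else '', np.percentile(Q,[1,99],axis=0))
```

```text
base top white 753 [ 0.60915771 -0.04178315  0.05694193] [[ 0.48361466 -0.14099202  0.0502081 ]
 [ 0.78436737  0.13974529  0.06164545]]
base top white 580 [ 0.54100524 -0.06393032  0.05522885] [[ 0.48843465 -0.10555532  0.0503894 ]
 [ 0.59358722 -0.00502893  0.05983592]]
```

View pics/wrist0.png

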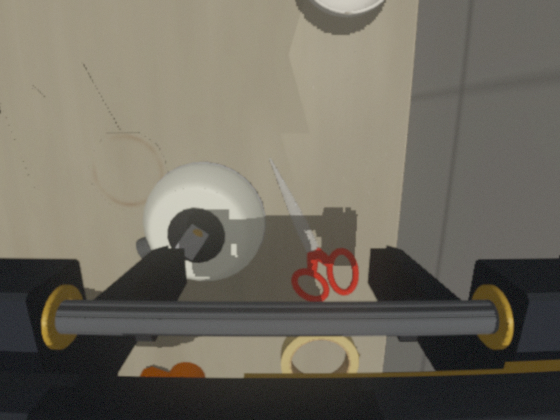

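The wrist view shows the base at (205,220), with its square drive and brass ball at (195,238). I'll fix the orange mask.

Run:
```python
from h import *
import pickle
for n in('scene','side'):
    v=pickle.load(open(n+'0.pkl','rb')); P=cloud(v)
    im=v['im'].astype(int)
    m=((im[...,0]>110)&(im[...,0]-im[...,2]>100)&(im[...,0]>1.7*im[...,1])&(im[...,1]>1.5*im[...,2])).astype(np.uint8)
    m=cv2.dilate(m,np.ones((3,3),np.uint8))
    k,l,st,c=cv2.connectedComponentsWithStats(m)
    for i in range(1,k):
        if st[i,4]<100: continue
        Q=P[l==i]; Q=Q[np.isfinite(Q[:,0])]
        b=Q[(Q[:,2]>.006)&(Q[:,2]<.1)]
        if len(b)<30: print(n,c[i],Q.mean(0));continue
        xy=b[:,:2]; mu=np.median(xy,0); w,V=np.linalg.eigh(np.cov((xy-mu).T)); ax=V[:,1]; t=(xy-mu)@ax
        lo,hi=np.percentile(t,[1,99])
        dist=np.linalg.norm(P[...,:2]-mu,axis=2); g=(v['im'].max(2)<70)&(dist<.06)&(P[...,2]>.02)&(P[...,2]<.14)
        G=P[g]
        print(n,c[i].round(),'ctr',(mu+ax*(lo+hi)/2).round(4),'len',round(hi-lo,4),'yaw',np.degrees(np.arctan2(ax[1],ax[0])).round(1),'orange ztop',np.percentile(b[:,2],98).round(4))
        if len(G):
            zt=np.percentile(G[:,2],97)
            T=G[G[:,2]>zt-.006][:,:2]
            r=cv2.minAreaRect(T.astype(np.float32)*1000)
            print('   wing ztop',zt.round(4),'rect',np.round(r[0],1),np.round(r[1],1),r[2], len(T))
```

```text
scene [359. 271.] ctr [ 0.4881 -0.2904] len 0.1103 yaw 154.0 orange ztop 0.0454
   wing ztop 0.0783 rect [ 492.5 -281.1] [18.2 35.8] 72.55876922607422 75
scene [359. 322.] ctr [ 0.3229 -0.3629] len 0.0983 yaw 136.8 orange ztop 0.0607
   wing ztop 0.1033 rect [ 344.6 -366.6] [27.7 51.7] 72.736328125 230
side [269. 312.] ctr [ 0.4929 -0.2972] len 0.1137 yaw 160.9 orange ztop 0.0481
   wing ztop 0.0756 rect [ 498.2 -284.3] [22.6 39.6] 64.33770751953125 136
side [201. 341.] ctr [ 0.3463 -0.3848] len 0.1553 yaw 165.9 orange ztop 0.0599
   wing ztop 0.103 rect [ 349.8 -371.1] [26.4 47.9] 71.5846176147461 257
```

Run:
```python
from h import *
import pickle
v=pickle.load(open('wrist0.pkl','rb')); print(v['K'])
c=v['im'][190:280,140:260]; cv2.imwrite('pics/dr.png',cv2.resize(c[:,:,::-1],None,fx=6,fy=6,interpolation=cv2.INTER_CUBIC))
P=cloud(v); print(P[225:252:3,178:212:4,2].round(3))
hub=P[(abs(P[...,2]-.058)<.004)&(v['im'].min(2)>100)]
print(np.percentile(hub,[1,50,99],axis=0).round(4))
```

```text
[[331.83372528   0.         276.80598468]
 [  0.         331.83372528 209.6862096 ]
 [  0.           0.           1.        ]]
[[0.062 0.063 0.062 0.064 0.065 0.064 0.062 0.064 0.063]
 [0.063 0.062 0.063 0.075 0.071 0.065 0.062 0.062 0.063]
 [0.062 0.063 0.087 0.083 0.079 0.079 0.066 0.062 0.063]
 [0.063 0.061 0.092 0.088 0.082 0.082 0.076 0.066 0.061]
 [0.062 0.091 0.093 0.091 0.089 0.083 0.078 0.073 0.063]
 [0.063 0.094 0.094 0.094 0.093 0.089 0.084 0.063 0.062]
 [0.09  0.093 0.094 0.093 0.094 0.092 0.091 0.063 0.061]
 [0.095 0.093 0.094 0.094 0.093 0.093 0.062 0.062 0.063]
 [0.239 0.238 0.093 0.093 0.092 0.092 0.063 0.063 0.063]]
[[ 0.4903 -0.0976  0.0542]
 [ 0.5489 -0.0328  0.0566]
 [ 0.5907  0.0033  0.059 ]]
```

View pics/dr.png

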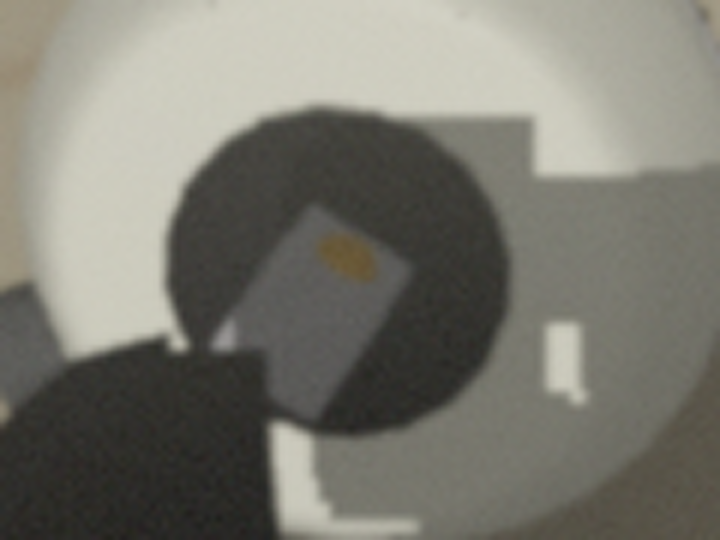

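The drive's foot edge is visible from (312,205) to (410,265) in the crop, with the ball on that face. The finger hides the near corner of the tip, so I'll move over the base for a clear view.

```bash
python3 -m pendant '[[[-0.02,-0.03,0,0,0,0],[-0.04,-0.06,0,0,0,0],[-0.06,-0.085,0,0,0,0],[-0.06,-0.085,0,0,0,0],[-0.06,-0.085,0,0,0,0],[-0.06,-0.085,0,0,0,0]]]'
python3 - <<'E'
from h import *
import pickle
v=grab('wrist'); pickle.dump(v,open('wrist1.pkl','wb'));save(v,'w1.png')
P=cloud(v)
m=(abs(P[...,2]-.0935)<.006)&(np.hypot(P[...,0]-.54,P[...,1]+.05)<.04)
ys,xs=np.where(m); print(xs.min(),xs.max(),ys.min(),ys.max(),len(xs))
cx,cy=int(xs.mean()),int(ys.mean()); print(cx,cy)
top=plane(v,np.c_[xs,ys],.0945)
t2=P[(abs(P[...,2]-.0945)<.002)&m]
for q in(top,t2): r=cv2.minAreaRect((q[:,:2]*1000).astype(np.float32)); print(r)
cv2.imwrite('pics/dr1.png',cv2.resize(v['im'][cy-45:cy+45,cx-60:cx+60,::-1],None,fx=6,fy=6,interpolation=cv2.INTER_CUBIC))
E
```

```text
clock: 0.65
tcp_pos: [0.5409, -0.0594, 0.25]
tool_rot: [0.0, 0.707, 0.707, 0.001]
wrist_force: [0.4, 1.2, 0.4]
opening: 0.0883
grasp_force: 0.0
261 291 169 199 510
275 183
((539.90625, -47.421234130859375), (20.099746704101562, 20.098966598510742), 55.548248291015625)
((539.9359741210938, -47.86153793334961), (19.442941665649414, 18.52248764038086), 57.91242218017578)
```

View pics/dr1.png

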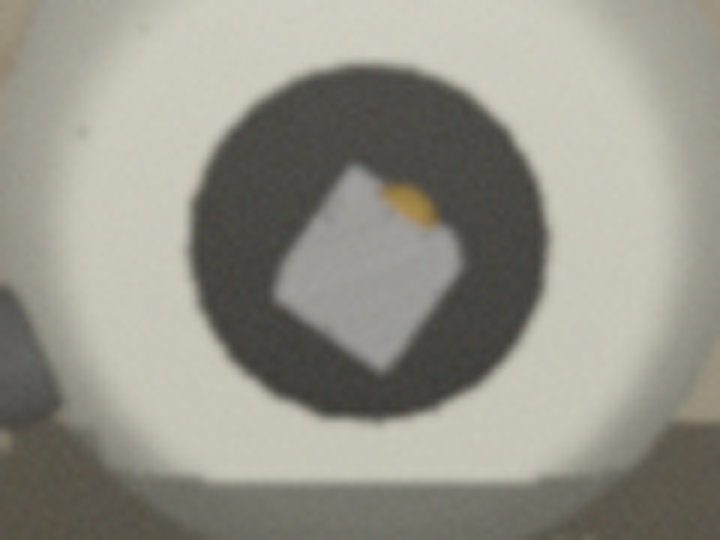

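The drive is clear of the fingers, with near corners at crop (275,297), (380,373) and (463,262). The collar is centred near (369,241).

Run:
```python
from h import *
import pickle
v=pickle.load(open('wrist1.pkl','rb')); g=cv2.cvtColor(v['im'],cv2.COLOR_RGB2GRAY)
P=cloud(v)
x0,y0=215,138
w=lambda pts,z: plane(v,np.array(pts)/6-.417+[x0,y0],z)
c=w([(275,297),(380,373),(463,262)],.0925)[:,:2]
for a,b in((0,1),(1,2)):
    d=c[b]-c[a]; print(np.linalg.norm(d),np.degrees(np.arctan2(d[1],d[0]))%90)
print('drive ctr from corners',(c[0]+c[2])/2)
R=np.hypot(P[...,0]-.54,P[...,1]+.049)<.045
m=((g<95)&R).astype(np.uint8)
cs,_=cv2.findContours(m,cv2.RETR_EXTERNAL,cv2.CHAIN_APPROX_NONE); k=max(cs,key=cv2.contourArea)[:,0]
q=plane(v,k,.064)[:,:2]; A=np.c_[2*q,np.ones(len(q))]; s=np.linalg.lstsq(A,(q**2).sum(1),rcond=None)[0]
print('collar',s[:2],np.sqrt(s[2]+s[:2]@s[:2]))
# steel top contour lines
ys,xs=np.where((g>110)&(np.hypot(P[...,0]-.54,P[...,1]+.048)<.018)&(P[...,2]>.066))
print('steel rect',cv2.minAreaRect((plane(v,np.c_[xs,ys],.0925)[:,:2]*1000).astype(np.float32)))
```

```text
0.019504414255603342 53.30885420107291
0.020915688171548593 53.96454109015353
drive ctr from corners [ 0.54026785 -0.04793408]
collar [ 0.53261161 -0.48614645] 0.2712848664997458
steel rect ((540.5606079101562, -45.59788513183594), (24.695232391357422, 21.612972259521484), 55.21257400512695)
```

```bash
python3 -m pendant '[[[-0.04,-0.007,0,0,0,0],[-0.08,-0.014,0,0,0,0],[-0.12,-0.021,0,0,0,0],[-0.16,-0.03,0,0,0,0],[-0.2,-0.037,0,0,0,0],[-0.235,-0.046,0,0,0,0],[-0.235,-0.046,0,0,0,0],[-0.235,-0.046,0,0,0,0],[-0.235,-0.046,0,0,0,0],[-0.235,-0.046,0,0,0,0]]]'
python3 - <<'E'
from h import *
import pickle
v=pickle.load(open('wrist1.pkl','rb'))
print('collar',plane(v,np.array([[369,241],[190,241],[548,241],[369,63],[369,418]])/6-.417+[215,138],.064)[:,:2])
print(robot.state()['joint_pos'])
v=grab('wrist'); pickle.dump(v,open('wrist2.pkl','wb'));save(v,'w2.png')
P=cloud(v); near=np.hypot(P[...,0]-.495,P[...,1]+.285)<.05
m=(abs(P[...,2]-.076)<.006)&near
ys,xs=np.where(m)
print(cv2.minAreaRect((plane(v,np.c_[xs,ys],.076)[:,:2]*1000).astype(np.float32)))
q=P[m&(abs(P[...,2]-.076)<.003)]; print(len(q),np.median(q[:,2]),cv2.minAreaRect((q[:,:2]*1000).astype(np.float32)))
im=v['im'].astype(int)
o=(im[...,0]>1.7*im[...,1])&(im[...,1]>1.4*im[...,2])&(P[...,2]>.01)&(P[...,2]<.06)&(np.hypot(P[...,0]-.495,P[...,1]+.285)<.09)
b=P[o]; bl=b[(b[:,2]<.033)]; d=bl[:,:2]-q[:,:2].mean(0); r=np.linalg.norm(d,axis=1); far=d[r>.04]
print('blade maxr',np.percentile(r,99),'yaw',np.degrees(np.arctan2(far[:,1],far[:,0]))%180 .__int__() if 0 else np.percentile(np.degrees(np.arctan2(far[:,1],far[:,0]))%180,[5,50,95]),len(far))
e=far/np.linalg.norm(far,axis=1)[:,None]
for s in(far[far[:,0]<0],far[far[:,0]>=0]):
    if len(s): print(len(s), s.mean(0), np.linalg.norm(s,axis=1).max())
E
```

```text
clock: 1.53
tcp_pos: [0.4955, -0.2926, 0.2496]
tool_rot: [-0.0, 0.706, 0.708, 0.001]
wrist_force: [0.2, -0.5, -0.4]
opening: 0.0882
grasp_force: 0.0
collar [[ 0.54025297 -0.04704507]
 [ 0.51118761 -0.04700716]
 [ 0.56931887 -0.04705647]
 [ 0.54028995 -0.0184663 ]
 [ 0.54021391 -0.07676428]]
[ 0.59377169  0.62573576 -0.23502658  1.71771723  0.1852895   0.81969261
  0.27857881]
((496.69354248046875, -279.9479064941406), (21.714069366455078, 39.28954315185547), 66.91443634033203)
795 0.07448860778380867 ((496.8219299316406, -280.78076171875), (20.574220657348633, 38.67352294921875), 66.93855285644531)
blade maxr 0.0557944238241995 yaw [154.08692081 159.57147262 164.18087751] 53
15 [-0.04429992  0.01725213] 0.05351249601898394
38 [ 0.04460241 -0.0165636 ] 0.056019426414157046
```

View pics/w2.png

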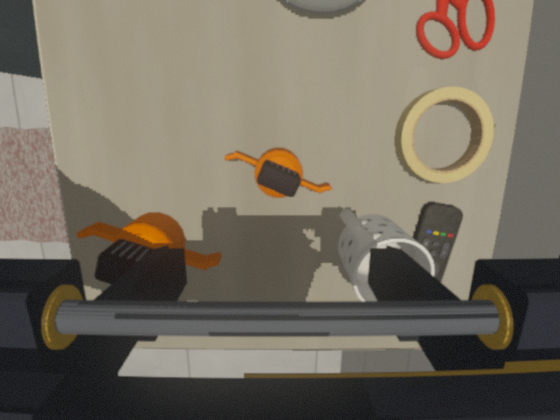

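The image shows the small paddle's wing at (279,178) with the mug and the big paddle well clear. I'll turn the tool over the wing, then re-read.

```bash
python3 -m pendant '[[[0.003,0,0,0,0,-7],[0.006,0,0,0,0,-14],[0.009,0.001,0.01,0,0,-21],[0.012,0.002,0.02,0,0,-28],[0.014,0.0025,0.03,0,0,-35],[0.0145,0.0025,0.04,0,0,-42],[0.0145,0.0025,0.05,0,0,-49],[0.0145,0.0025,0.06,0,0,-56],[0.0145,0.0025,0.06,0,0,-62],[0.0145,0.0025,0.06,0,0,-67],[0.0145,0.0025,0.06,0,0,-67],[0.0145,0.0025,0.06,0,0,-67]]]' 0.7
python3 -m pendant '[[[0,0,0,0,0,0],[0,0,0,0,0,0],[0,0,0,0,0,0]]]'
python3 - <<'E'
from h import *
s=robot.state();R=rot(s['tool_rot']);print(s['tcp_pos'],R.round(4),s['joint_pos'],np.degrees(np.arctan2(R[1,1],R[0,1])))
v=grab('wrist');save(v,'w3.png'); P=cloud(v)
m=(abs(P[...,2]-.076)<.006)&(np.hypot(P[...,0]-.497,P[...,1]+.281)<.04)
ys,xs=np.where(m)
r=cv2.minAreaRect((plane(v,np.c_[xs,ys],.076)[:,:2]*1000).astype(np.float32)); print(r,np.median(P[m][:,2]))
d=np.r_[np.array(r[0])/1000-s['tcp_pos'][:2],0]; print('tool shift',R.T@d)
E
```

```text
clock: 2.58
tcp_pos: [0.4972, -0.2793, 0.1898]
tool_rot: [0.0, 0.2, 0.98, 0.0]
wrist_force: [-0.1, 0.1, 0.1]
opening: 0.0618
grasp_force: 0.0
clock: 2.83
tcp_pos: [0.4967, -0.2803, 0.1899]
tool_rot: [0.0, 0.2, 0.98, -0.0]
wrist_force: [-0.3, 0.4, -0.1]
opening: 0.0618
grasp_force: 0.0
[ 0.49672733 -0.28027777  0.18993875] [[-9.203e-01  3.912e-01  3.000e-04]
 [ 3.912e-01  9.203e-01 -4.000e-04]
 [-4.000e-04 -2.000e-04 -1.000e+00]] [ 0.73985503  0.73806562 -0.52925455  1.78330011  0.5152881   0.76130483
  1.11141898] 66.97221047261465
((495.3202819824219, -280.781005859375), (21.518054962158203, 39.21413040161133), 66.2484130859375) 0.07429450762083151
tool shift [ 1.09807507e-03 -1.01353862e-03 -2.08749698e-07]
```

```bash
python3 -m pendant '[[[0.001,-0.0005,0.025,0,0,0.5],[0.001,-0.0005,0.05,0,0,0.5],[0.001,-0.0005,0.075,0,0,0.5],[0.001,-0.0005,0.1,0,0,0.5],[0.001,-0.0005,0.118,0,0,0.5],[0.001,-0.0005,0.13,0,0,0.5],[0.001,-0.0005,0.132,0,0,0.5],[0.001,-0.0005,0.132,0,0,0.5],[0.001,-0.0005,0.132,0,0,0.5]]]'
python3 -m pendant '[[[0,0,0,0,0,0],[0,0,0,0,0,0],[0,0,0,0,0,0],[0,0,0,0,0,0],[0,0,0,0,0,0],[0,0,0,0,0,0],[0,0,0,0,0,0],[0,0,0,0,0,0]]]' 0.1 35
```

```text
clock: 3.63
tcp_pos: [0.4962, -0.2807, 0.0586]
tool_rot: [0.001, 0.204, 0.979, -0.0]
wrist_force: [-0.4, 0.2, -0.3]
opening: 0.0614
grasp_force: 0.0
clock: 4.3
tcp_pos: [0.4955, -0.2805, 0.0578]
tool_rot: [0.0, 0.204, 0.979, 0.0]
wrist_force: [-0.6, 0.4, 0.7]
opening: 0.0216
grasp_force: 35.0
```

```bash
python3 -m pendant '[[[0,0,-0.015,0,0,0],[0,0,-0.04,0,0,0],[0,0,-0.07,0,0,0],[0,0,-0.1,0,0,0],[0.008,0.035,-0.12,0,0,2],[0.016,0.07,-0.12,0,0,4],[0.025,0.11,-0.12,0,0,6],[0.034,0.15,-0.12,0,0,8],[0.043,0.19,-0.12,0,0,10],[0.05,0.22,-0.12,0,0,12],[0.052,0.2315,-0.12,0,0,12],[0.052,0.2315,-0.12,0,0,12]]]'
python3 -m pendant '[[[0,0,0,0,0,0],[0,0,0,0,0,0],[0,0,0,0,0,0],[0,0,0,0,0,0]]]'
python3 - <<'E'
from h import *
s=robot.state();R=rot(s['tool_rot']);print(s['tcp_pos'],np.degrees(np.arctan2(R[1,1],R[0,1])),s['wrist_force'],s['moment'])
for n in('side','scene'):
    v=grab(n);save(v,n+'4.png')
    import pickle; pickle.dump(v,open(n+'4.pkl','wb'))
a=cv2.imread('pics/side4.png')[150:300,210:370];b=cv2.imread('pics/scene4.png')[140:290,220:380]
cv2.imwrite('pics/c4.png',cv2.resize(np.hstack([a,b]),None,fx=2.5,fy=2.5,interpolation=cv2.INTER_CUBIC))
E
```

```text
clock: 5.3
tcp_pos: [0.5406, -0.0426, 0.1778]
tool_rot: [-0.0, 0.301, 0.954, 0.001]
wrist_force: [0.3, -0.3, -1.6]
opening: 0.0217
grasp_force: 35.0
clock: 5.63
tcp_pos: [0.5396, -0.0498, 0.1775]
tool_rot: [-0.0, 0.306, 0.952, -0.001]
wrist_force: [0.5, 0.0, -2.4]
opening: 0.022
grasp_force: 35.0
[ 0.53958096 -0.04976361  0.17750646] 54.317356588365136 [ 0.51006341  0.03186373 -2.38257389] [ 0.00873548 -0.05679548 -0.02092443]
```

View pics/c4.png

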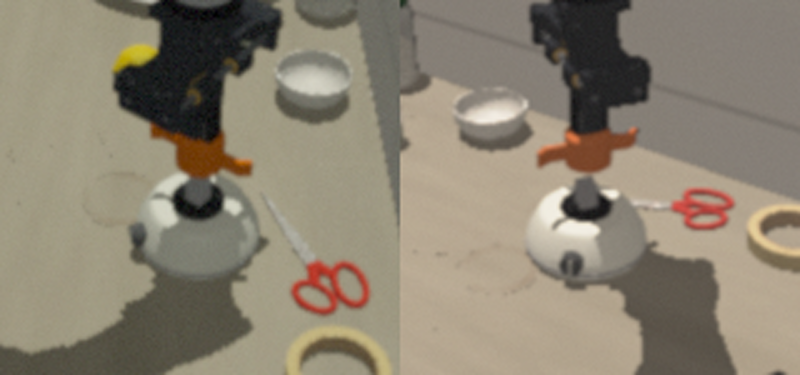

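The paddle hangs upright, and the hub is about over the drive: crop column 200 in the side half, about 587 in the scene half. I'll trim the position and lower to just above the tip.

```bash
python3 -m pendant '[[[0.001,0.001,0.005,0,0,0],[0.0018,0.0022,0.01,0,0,0],[0.0018,0.0022,0.015,0,0,0],[0.0018,0.0022,0.02,0,0,0],[0.0018,0.0022,0.02,0,0,0],[0.0018,0.0022,0.02,0,0,0],[0.0018,0.0022,0.02,0,0,0]]]'
python3 - <<'E'
from h import *
s=robot.state();R=rot(s['tool_rot']);print(s['tcp_pos'],np.degrees(np.arctan2(R[1,1],R[0,1])))
zb=s['tcp_pos'][2]-.0578
for n in('side','scene'):
    v=grab(n);im=v['im'].astype(int)
    o=(im[...,0]>1.6*im[...,1])&(im[...,1]>1.3*im[...,2])&(im[...,0]>60)
    g=im.max(2)
    def pix(X): 
        Xc=v['Rc'].T@(np.array(X)-v['o']); p,_=cv2.projectPoints(Xc.reshape(1,3),np.zeros(3),np.zeros(3),v['K'],np.array([v['k1'],0,0,0.])); return p.ravel()
    c=pix([s['tcp_pos'][0],s['tcp_pos'][1],zb+.004]); k=pix([.5402,-.0475,.064])
    print(n,'expected hub',c,'collar',k, 'px/mm', np.linalg.norm(pix([.5502,-.0475,.064])-k)/10)
    for r in range(int(c[1])-4,int(c[1])+8):
        x=np.where(o[r,int(c[0])-25:int(c[0])+26])[0]+int(c[0])-25
        if len(x): print(' hub',r,x.min(),x.max(),(x.min()+x.max())/2)
    for r in range(int(k[1])-4,int(k[1])+9,2):
        x=np.where(g[r,int(k[0])-20:int(k[0])+21]<75)[0]+int(k[0])-20
        if len(x): print(' col',r,x.min(),x.max(),(x.min()+x.max())/2)
E
```

```text
clock: 6.32
tcp_pos: [0.5399, -0.0446, 0.1577]
tool_rot: [0.0, 0.305, 0.952, 0.0]
wrist_force: [0.7, -0.0, -2.7]
opening: 0.0218
grasp_force: 35.0
[ 0.53992987 -0.04460502  0.15769818] 54.508134503724825
side expected hub [288.87962098 216.22388563] collar [288.69058869 227.63768334] px/mm 0.36480083027786225
 hub 212 281 298 289.5
 hub 213 281 298 289.5
 hub 214 282 298 290.0
 hub 215 281 298 289.5
 hub 216 282 299 290.5
 hub 217 282 301 291.5
 hub 218 282 303 292.5
 hub 219 282 308 295.0
 hub 220 282 309 295.5
 hub 221 283 309 296.0
 hub 222 284 309 296.5
 hub 223 284 308 296.0
 col 225 282 297 289.5
 col 227 279 297 288.0
 col 229 279 298 288.5
 col 231 280 298 289.0
 col 233 280 298 289.0
 col 235 282 296 289.0
scene expected hub [293.38448803 208.80879273] collar [294.29644608 221.05806639] px/mm 0.25570141861605095
 hub 204 282 305 293.5
 hub 205 276 302 289.0
 hub 206 275 301 288.0
 hub 207 275 301 288.0
 hub 208 275 301 288.0
 hub 209 275 301 288.0
 hub 210 275 301 288.0
 hub 211 287 300 293.5
 hub 212 288 299 293.5
 hub 213 290 297 293.5
 col 217 289 289 289.0
 col 219 287 302 294.5
 col 221 285 304 294.5
 col 223 285 303 294.0
 col 225 286 302 294.0
 col 227 291 299 295.0
```

```bash
for i in 1 2; do python3 -m pendant '[[[0,0,0,0,0,0],[0,0,0,0,0,0],[0,0,0,0,0,0],[0,0,0,0,0,0]]]' | sed -n '1,2p'; done
python3 - <<'E'
from h import *
s=robot.state();R=rot(s['tool_rot']);print(s['tcp_pos'],R.round(4).tolist(),s['wrist_force'],s['moment'])
E
```

```text
clock: 6.75
tcp_pos: [0.5399, -0.0447, 0.1578]
clock: 7.08
tcp_pos: [0.5398, -0.0446, 0.1577]
[ 0.53983758 -0.04464477  0.15770674] [[-0.8142, 0.5806, 0.0], [0.5806, 0.8142, 0.0], [0.0, 0.0, -1.0]] [-0.54275166  0.6215045  -1.43523888] [ 0.02455806 -0.10052175 -0.00011084]
```

```bash
python3 -m pendant '[[[-0.0005,-0.0025,0.002,0,0,0],[-0.0005,-0.0025,0.004,0,0,0],[-0.0005,-0.0025,0.004,0,0,0],[-0.0005,-0.0025,0.004,0,0,0],[-0.0005,-0.0025,0.005,0,0,0],[-0.0005,-0.0025,0.006,0,0,0],[-0.0005,-0.0025,0.007,0,0,0],[-0.0005,-0.0025,0.007,0,0,0]]]'
python3 -m pendant '[[[0,0,0.001,0,0,0],[0,0,0.002,0,0,0],[0,0,0.002,0,0,0],[0,0,0.002,0,0,0]]]'
```

```text
clock: 7.75
tcp_pos: [0.5387, -0.0469, 0.1505]
tool_rot: [-0.0, 0.305, 0.952, -0.0]
wrist_force: [0.1, -0.3, -2.9]
opening: 0.0218
grasp_force: 35.0
clock: 8.08
tcp_pos: [0.5388, -0.047, 0.1487]
tool_rot: [-0.0, 0.305, 0.952, -0.0]
wrist_force: [-0.0, -0.1, -2.2]
opening: 0.0218
grasp_force: 35.0
```

```bash
for i in 1 2; do python3 -m pendant '[[[0,0,0.0005,0,0,0],[0,0,0.001,0,0,0],[0,0,0.0015,0,0,0],[0,0,0.002,0,0,0],[0,0,0.002,0,0,0]]]'; done
```

```text
clock: 8.5
tcp_pos: [0.5387, -0.047, 0.1466]
tool_rot: [-0.0, 0.305, 0.952, -0.0]
wrist_force: [-0.1, -0.3, -2.9]
opening: 0.0217
grasp_force: 35.0
clock: 8.92
tcp_pos: [0.5388, -0.047, 0.1446]
tool_rot: [-0.0, 0.305, 0.952, -0.0]
wrist_force: [0.1, -0.7, -3.1]
opening: 0.0217
grasp_force: 35.0
```

```bash
for i in 1 2 3; do python3 -m pendant '[[[0,0,0.0005,0,0,0],[0,0,0.001,0,0,0],[0,0,0.0015,0,0,0],[0,0,0.002,0,0,0],[0,0,0.002,0,0,0]]]' | sed -n '1,4p'; done
```

```text
clock: 9.33
tcp_pos: [0.5387, -0.047, 0.1426]
tool_rot: [-0.0, 0.305, 0.952, -0.0]
wrist_force: [-0.2, 0.3, -3.3]
clock: 9.75
tcp_pos: [0.5387, -0.047, 0.1406]
tool_rot: [-0.0, 0.305, 0.952, -0.0]
wrist_force: [-0.0, -0.7, -2.3]
clock: 10.17
tcp_pos: [0.5387, -0.047, 0.1386]
tool_rot: [-0.0, 0.305, 0.952, -0.0]
wrist_force: [-0.1, -0.3, -2.5]
```

```bash
for i in 1 2 3; do python3 -m pendant '[[[0,0,0.0005,0,0,0],[0,0,0.001,0,0,0],[0,0,0.0015,0,0,0],[0,0,0.002,0,0,0],[0,0,0.002,0,0,0]]]' | sed -n '1,4p'; done
```

```text
clock: 10.58
tcp_pos: [0.5391, -0.0469, 0.1371]
tool_rot: [0.0, 0.305, 0.952, 0.0]
wrist_force: [0.0, 0.3, 1.5]
clock: 11.0
tcp_pos: [0.5391, -0.047, 0.1347]
tool_rot: [0.0, 0.305, 0.952, 0.0]
wrist_force: [-0.1, 0.2, 1.6]
clock: 11.42
tcp_pos: [0.5389, -0.0468, 0.1324]
tool_rot: [-0.0, 0.305, 0.952, 0.0]
wrist_force: [1.2, -0.7, -1.7]
```

```bash
for i in 1 2 3 4; do python3 -m pendant '[[[0,0,0.0005,0,0,0],[0,0,0.001,0,0,0],[0,0,0.0015,0,0,0],[0,0,0.002,0,0,0],[0,0,0.002,0,0,0]]]' | sed -n '1,4p'; done
```

```text
clock: 11.83
tcp_pos: [0.5388, -0.0467, 0.1305]
tool_rot: [-0.0, 0.305, 0.952, 0.0]
wrist_force: [1.6, 1.4, -1.9]
clock: 12.25
tcp_pos: [0.5388, -0.0468, 0.1285]
tool_rot: [-0.0, 0.305, 0.952, 0.0]
wrist_force: [1.2, 1.7, -3.3]
clock: 12.67
tcp_pos: [0.5388, -0.0468, 0.1264]
tool_rot: [-0.0, 0.305, 0.952, 0.0]
wrist_force: [1.6, 1.8, -5.4]
clock: 13.08
tcp_pos: [0.5387, -0.0468, 0.1245]
tool_rot: [-0.0, 0.305, 0.952, 0.0]
wrist_force: [2.3, 1.9, -6.1]
```

```bash
for i in 1 2 3; do python3 -m pendant '[[[0,0,0.0005,0,0,0],[0,0,0.001,0,0,0],[0,0,0.001,0,0,0],[0,0,0.001,0,0,0]]]' | sed -n '1,4p'; done
```

```text
clock: 13.42
tcp_pos: [0.5384, -0.0474, 0.1235]
tool_rot: [-0.0, 0.305, 0.952, -0.0]
wrist_force: [1.4, 1.6, -7.3]
clock: 13.75
tcp_pos: [0.5383, -0.0477, 0.1227]
tool_rot: [-0.0, 0.305, 0.952, -0.001]
wrist_force: [0.8, 0.2, -4.0]
clock: 14.08
tcp_pos: [0.5386, -0.0475, 0.1218]
tool_rot: [-0.0, 0.305, 0.952, -0.0]
wrist_force: [-0.0, -0.7, -2.4]
```

```bash
for i in 1 2 3; do python3 -m pendant '[[[0,0,0.0003,0,0,0],[0,0,0.0006,0,0,0],[0,0,0.0006,0,0,0],[0,0,0.0006,0,0,0]]]' | sed -n '1,4p'; done
```

```text
clock: 14.42
tcp_pos: [0.5386, -0.0474, 0.1217]
tool_rot: [0.0, 0.305, 0.952, -0.0]
wrist_force: [-1.2, -1.2, 4.3]
clock: 14.75
tcp_pos: [0.5386, -0.0474, 0.1217]
tool_rot: [0.0, 0.305, 0.952, -0.001]
wrist_force: [-2.7, -0.5, 11.2]
clock: 15.08
tcp_pos: [0.5387, -0.0474, 0.1217]
tool_rot: [0.001, 0.305, 0.952, -0.001]
wrist_force: [-4.2, -0.6, 15.5]
```

It is seated: the height has stopped at 0.1217 m while the force rises to 15 N. I'll relieve the force, release and retreat.

```bash
python3 -m pendant '[[[0,0,-0.001,0,0,0],[0,0,-0.0012,0,0,0],[0,0,-0.0012,0,0,0]]]'
python3 -m pendant '[[[0,0,0,0,0,0],[0,0,0,0,0,0],[0,0,0,0,0,0],[0,0,0,0,0,0],[0,0,0,0,0,0],[0,0,0,0,0,0],[0,0,0,0,0,0],[0,0,0,0,0,0]]]' 0.7
python3 -m pendant '[[[0,0,-0.01,0,0,0],[0,0,-0.03,0,0,0],[0,0,-0.06,0,0,0],[0,0,-0.09,0,0,0],[0,0,-0.12,0,0,0],[0,0,-0.14,0,0,0],[0,0,-0.14,0,0,0],[0,0,-0.14,0,0,0],[0,0,-0.14,0,0,0]]]'
python3 - <<'E'
from h import *
v=grab('wrist');P=cloud(v);m=(abs(P[...,2]-.14)<.007)&(np.hypot(P[...,0]-.54,P[...,1]+.048)<.05)
q=P[m]; print(np.median(q[:,2]),cv2.minAreaRect((q[:,:2]*1000).astype(np.float32)))
a=v['im'][60:360,80:480,::-1]
b=grab('side')['im'][140:290,210:370,::-1]
cv2.imwrite('pics/e.png',np.hstack([a,cv2.resize(b,(320,300))]))
E
```

```text
clock: 15.33
tcp_pos: [0.5389, -0.0472, 0.1217]
tool_rot: [0.0, 0.305, 0.952, -0.0]
wrist_force: [-2.9, -0.8, 8.9]
opening: 0.0218
grasp_force: 35.0
clock: 16.0
tcp_pos: [0.5388, -0.047, 0.1211]
tool_rot: [0.0, 0.305, 0.952, 0.0]
wrist_force: [0.2, 0.4, 0.0]
opening: 0.062
grasp_force: 0.0
clock: 16.75
tcp_pos: [0.5381, -0.0473, 0.2608]
tool_rot: [-0.0, 0.305, 0.952, -0.0]
wrist_force: [-0.2, -0.7, 0.4]
opening: 0.0615
grasp_force: 0.0
0.138282978125094 ((539.4140014648438, -47.93071365356445), (21.981407165527344, 39.086700439453125), 53.93087387084961)
```

View pics/e.png

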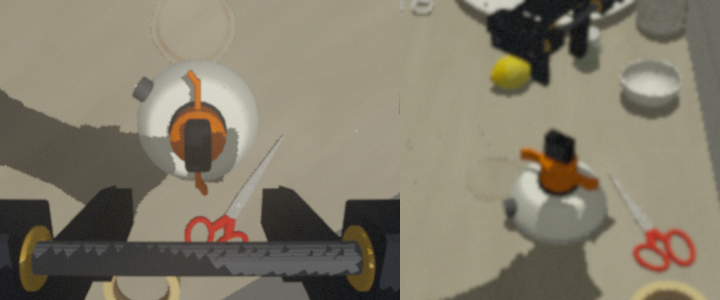

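The paddle sits upright on the collar (wrist half (197,140), side half (560,170)). The wing top reads 0.1383 m; the same camera read 1.6 mm low before, so it is fully home.

```bash
python3 -c "
from cell import robot
print(robot.finish_job())"
```

```text
the job is handed in; nothing more can be done
None
```

The paddle is on the drive with its hub fully home on the collar (about 15 N at the last push) and the grip released. I didn't touch the lemon, bowl, jar or mug, and the job is handed in, though no verdict was shown.

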